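# Prime the lock-gate lubricator and hold the plunger at its mark

### The arm

A 6-joint arm with a two-finger parallel gripper is mounted at the origin on the work surface. World frame = base frame: x ahead of the robot, y to its left, z up, the work surface at z = 0. Lengths are in m, angles in rad, forces in N, time in s.
With the tool pointing down it reaches from about 0.35 to 0.775 m from the base axis. Payload 7.3 kg.
Tool frame: the origin (TCP) lies on the mounting face of the last link; the fingertips stand 178 mm ahead of it and the grasp point (between the pads) lies 159 mm ahead of it (robot.tcp_to_tips is the distance from the TCP to the fingertips, in m); z points along the fingers, y is the direction in which the jaws open and shut (so a half turn about z gives the same grasp; the last joint's range is limited). The gripper opens to 92 mm and grips with 3 to 60 N. Pads are 19 mm wide; open, the fingers measure 130 mm over their backs; the gripper's body (75 mm by 190 mm) begins 47 mm behind the grasp point.
Start: joints at [1.004, 0.342, 1.524, -0, 1.275, -0.146], TCP at [0.214, 0.479, 0.405] pointing down, gripper open.
Joint ranges: [-2.53, 2.53], [-0.77, 2.02], [0.04, 2.7], [-1, 4.14], [0.28, 2.66], [-3.11, 3.11]. Speed limits (rad/s): [2.57, 2.57, 3.14, 3.14, 3.14, 3.14].

### API

Orientations are given as [roll, pitch, yaw] about the fixed x, y, z axes, in that order (R = Rz(yaw) Ry(pitch) Rx(roll)).
In Python, from cell import robot, viewer gives the robot as it stands.
- The arm moves only by the shell command python3 -m creep 'ROWS' [OPENING] [FORCE]. ROWS is JSON, a list that holds one entry, the list of rows, each a list of 6 numbers: the shift along the world's x, y, z in mm, then the turn, a rotation vector about the world's x, y, z in degrees. A call has 1 to 5 rows; each row shifts and turns the pose as measured when the row begins; what a row does not reach is not made up. A row lasts 1/12 s, in which the tool goes at most 41.7 mm and 7.16 degrees, less where a joint would pass 70% of its speed; a pose out of reach is approached as far as the arm can. A call with a gripper value outside its range is refused whole. OPENING is the closure, from -1 (fully open) to 1 (shut), set as the call begins (- or left out, the last holds). The fingers move at their own pace and stop on an object; FORCE is the grip in N (left out, the last holds). Time passes only in rows, so rows that do not move let the fingers close. It gives the time, the measured TCP pose, the force and the opening at its end, in the units of the state.
- robot.observe(): the state, without advancing time (a new reading comes with each control period).
- viewer.read_camera(name): name is "scene" or "top"; returns the picture (384x512x3 uint8, blue, green, red); there is no depth.
- viewer.camera_model(name): a dict with "fx", "fy", "cx", "cy" (pixels), "pose" (4x4, takes a point from camera to world coordinates). Camera axes: x right, y up, looking along -z (the intrinsics and any distortion apply to the point x, -y, -z); pixel columns grow to the right and rows downward; lengths in m; the calibration is good to about 2 mm. A picture is of the moment at which its call begins. camera_model takes no time and is no camera call.
- robot.hand_in(): hands the job in, once; it reports no verdict.
The state is a dict: "time": time; "qpos": joint angles; "qvel": joint speeds; "joint_efforts": joint torques, N m; "tool_pos": TCP position; "tool_rot": TCP orientation; "contact_force": force on the tool from outside, world axes, zero at the start; "torque": the same for the moment, N m; "opening": finger opening in m.
Only numpy, scipy, OpenCV 4.12 (cv2) and the standard library are available. Lean on these libraries where they do the work, as an engineer would, in place of code of your own. Each camera call takes 0.05 s, during which the arm holds its last target. There are 200 camera calls.

### The job

Prime the lock-gate lubricator: first, with the sprung plunger still home, turn the yellow feed-valve lever until it points at the red tab on its dial; then pull the plunger rod out by its black upright handle until its yellow pointer stands level with the red clip on the scale, and hold it there. Finish while still holding the rod out against its spring, with the valve left at its tab; do not let go. Leave the flask, the fuse holder and the rubber bung standing where they are.

Things in the scene. Friction and masses are not known exactly. Their poses are not given: they have to be found in the camera images.
- primer: lubricator unit, fixed: green base plate 330 x 240 x 10 mm, origin at centre of its underside on the bench; the plunger pulls along its -x (roughly towards the robot). Barrel 38 mm thick along x from +10 to +150 mm at y -45, axis 65 mm high; canister 52 mm wide, 137 mm high at x +125, y -45; scale rail 70 mm high at y -100, x -155 to -19; upright valve axis at x +20, y +60
- handle_grip (a point): middle of the gripping part of the black upright handle on the plunger rod's end, 110 mm above the bench; the handle is 16 mm along the pull (primer x), 28 mm across (primer y), its top 130 mm high, and clear of other parts above 85 mm. Axes parallel to the primer's. The handle only slides along primer -x
- plunger (a joint): how far the plunger is pulled out, in m: 0 home, grows as it is pulled along primer -x, stop at 0.11. The spring pulls it back with 4 N at home plus 1.4 N per 10 mm; let go, it returns home
- pointer (a point): tip of the yellow pointer blade (4 mm wide) that sticks out sideways (primer -y) from the plunger's handle, 75 mm above the bench; moves with the plunger
- clip_mark (a point): middle of the top of the red clip fixed on the scale rail, 10 mm wide along the pull, 76 mm above the bench; axes parallel to the primer's. The pointer is level with it when both have the same x in the primer's frame; the clip lies 45 to 80 mm of pull from home
- feed_valve (a joint): angle of the feed-valve lever in rad: 0 shut (lever points to primer -x), grows as it is turned clockwise seen from above (lever swings from primer -x towards primer +y), stop at 1.57; it stays where it is left (friction about 0.15 N m)
- lever_hub (a point): on the valve's upright axis at mid height of the yellow lever, 95 mm above the bench. The lever bar is 14 mm wide, 20 mm tall (85 to 105 mm above the bench), from 15 mm behind the axis to 70 mm in front; this point's -x points along it to the tip. It can be pinched across the bar at the axis and twisted
- lever_tip (a point): the lever's tip, 70 mm from the axis, 95 mm above the bench; axes as lever_hub
- dial: white dial disc 90 mm in diameter under the lever, centred on the valve axis, top 58 mm above the bench, fixed; its -x points from the axis through the red tab
- dial_tab (a point): top of the red tab of the dial (16 mm wide, reaching 90 mm from the axis), this point 80 mm from the valve axis, 58 mm above the bench
- flask: bystander: pewter flask, loose, 68 mm in diameter, 116 mm tall, origin at the centre of its underside
- fuse_holder: bystander: cream ceramic fuse holder, loose, 80 x 34 x 40 mm, origin at the centre of its underside
- bung: bystander: black rubber fender bung, loose, 60 mm in diameter, 52 mm tall, origin at the centre of its underside

How it is judged:
On the way, in this order (a step that is already met when the one before it is completed fails the run):
1. the valve lever points at the red tab while the plunger is still home (angle between the x axis of lever_hub and the x axis of dial, either way round below 0.12 rad and value of joint plunger below 0.01 m), for 0.3 s.
2. the plunger is held out with its pointer at the red clip (x of pointer in the frame of clip_mark between -0.005 and 0.005 m and contact force between plunger and the fingers above 3 N), for 0.5 s.
At the end, for the whole second after the job is handed in: The fingers still hold the plunger (over 3 N), at rest, with its pointer within 5 mm of the middle of the red clip along the pull; the valve lever is within 0.12 rad of the red tab; flask, fuse holder and bung are within 30 mm of where they stood (all of step 2 and angle between the x axis of lever_hub and the x axis of dial, either way round below 0.12 rad and velocity of joint plunger between -0.01 and 0.01 m/s and distance of each of flask, fuse_holder, bung from where it was at the start of the episode below 0.03 m); the arm keeps its last pose, push and grip.
It fails at once if the flask, the fuse holder or the bung is shifted by more than 30 mm or knocked over (distance of any of flask, fuse_holder, bung from where it was at the start of the episode above 0.03 m or angle between any of flask, fuse_holder, bung's own z axis and vertical above 0.6 rad).
It also fails if it takes over 48 s, if anything falls off the work surface, if the arm or the gripper's body presses on something with over 40 N, if the wrist force passes 120 N, or if a joint passes its speed limit or range.

## Working session

There is one attempt and no reset: what is moved stays moved. The work goes in short steps, Python scripts to look and compute and a shell command to move; the robot and the scene stay as the last step left them, time stands still between calls to the robot, and variables do not carry over. Pictures are saved under pics/ and viewed, about 8 in all and at most 12, crops included, and the job is handed in when it is done.

```bash
mkdir -p pics; ls; python3 - <<'E'
from cell import robot, viewer
import cv2
for n in("scene","top"):
    im=viewer.read_camera(n); cv2.imwrite(f"pics/{n}0.png",im)
    m=viewer.camera_model(n); print(n,{k:(v if k!='pose' else v.round(3).tolist() if hasattr(v,'round') else v) for k,v in m.items()})
print(robot.observe())
E
```

```text
pics
scene {'fx': 391.5677484774965, 'fy': 391.5677484774965, 'cx': 248.43361734219422, 'cy': 191.18006509463237, 'pose': [[0.372, -0.508, 0.777, 1.353], [0.928, 0.223, -0.299, -0.294], [-0.021, 0.832, 0.555, 0.688], [0.0, 0.0, 0.0, 1.0]]}
top {'fx': 348.74774628654427, 'fy': 348.74774628654427, 'cx': 252.70203799635794, 'cy': 189.63073525008713, 'pose': [[-0.126, 0.971, -0.203, 0.365], [-0.992, -0.125, 0.019, 0.02], [-0.006, 0.204, 0.979, 0.831], [0.0, 0.0, 0.0, 1.0]]}
{'time': 0.1, 'qpos': array([ 1.00402135e+00,  3.42643591e-01,  1.52488664e+00,  5.51567019e-07,
        1.27542165e+00, -1.45998518e-01]), 'qvel': array([ 0.00018301, -0.00075346, -0.00379208,  0.0008719 , -0.00117672,
       -0.00123174]), 'joint_efforts': array([ 1.21672088e-03, -4.32005346e+01, -2.44696820e+01,  7.18080369e-02,
        5.26685861e-02, -7.35599929e-05]), 'tool_pos': array([0.21436311, 0.47911706, 0.40413138]), 'tool_rot': array([-3.14024797e+00, -1.98261515e-04,  2.72081590e+00]), 'contact_force': array([-0.69052599, -0.59948936, -0.0336313 ]), 'torque': array([-0.02593253, -0.02987329,  0.00019717]), 'opening': 0.09201268262014498}
```

View pics/scene0.png

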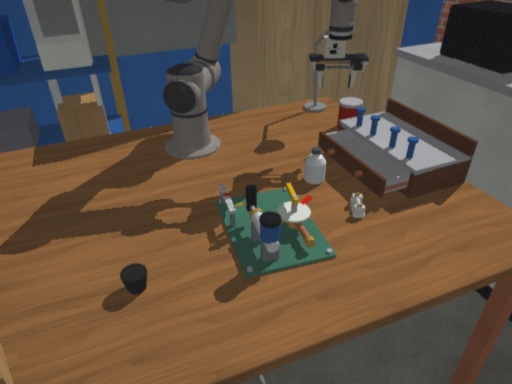

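View pics/top0.png

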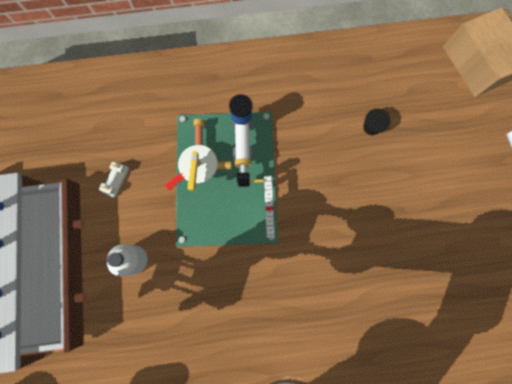

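The top view shows the plate at columns 177–275 and rows 113–246, the lever hub near (195,163) pointing down, the red tab near (175,183), the black handle near (243,180) and the clip near (268,208). The flask is at (127,260), the fuse holder at (115,180) and the bung at (377,121).

```bash
cat > h.py <<'E'
from cell import robot, viewer
import cv2, numpy as np
def ray(n,px):
    m=viewer.camera_model(n); P=np.array(m['pose'])
    d=np.array([(px[0]-m['cx'])/m['fx'],-(px[1]-m['cy'])/m['fy'],-1.])
    return P[:3,3],P[:3,:3]@d
def onz(n,px,z):
    o,d=ray(n,px); return o+d*(z-o[2])/d[2]
def proj(n,p):
    m=viewer.camera_model(n); P=np.array(m['pose']); c=P[:3,:3].T@(np.array(p)-P[:3,3])
    return np.array([m['cx']+m['fx']*c[0]/-c[2], m['cy']-m['fy']*c[1]/-c[2]])
def blobs(im,lo,hi,box,amin=6):
    h=cv2.cvtColor(im,cv2.COLOR_BGR2HSV); k=cv2.inRange(h,lo,hi); b=np.zeros_like(k)
    x0,y0,x1,y1=box; b[y0:y1,x0:x1]=k[y0:y1,x0:x1]
    n,l,s,c=cv2.connectedComponentsWithStats(b)
    return [(c[i],s[i],np.argwhere(l==i)[:,::-1]) for i in range(1,n) if s[i][4]>=amin]
def crop(im,box,f,name):
    x0,y0,x1,y1=box; cv2.imwrite(name,cv2.resize(im[y0:y1,x0:x1],None,fx=f,fy=f,interpolation=cv2.INTER_CUBIC))
E
python3 - <<'E'
from h import *
im=cv2.imread("pics/top0.png"); B=(165,85,290,260)
g=max(blobs(im,(60,80,30),(90,255,255),B,300),key=lambda t:t[1][4])[2]
r=cv2.minAreaRect(g.astype(np.float32)); print("plate",r)
W=np.array([onz("top",p,.01) for p in cv2.boxPoints(r)]); print(W.round(4)); print([np.linalg.norm(W[i]-W[i-1]).round(4) for i in range(4)],"c",W.mean(0))
for nm,lo,hi,z in(("yel",(20,120,120),(32,255,255),.105),("red",(0,150,120),(6,255,255),.058),("red2",(174,150,120),(180,255,255),.058),("blk",(0,0,0),(180,255,40),.13)):
    for c,s,p in blobs(im,lo,hi,B): print(nm,c.round(1),s,onz("top",c,z).round(4), cv2.minAreaRect(p.astype(np.float32)))
crop(im,(160,85,290,260),4,"pics/c0.png")
E
```

```text
plate ((224.7903289794922, 205.42100524902344), (76.23055267333984, 100.18184661865234), 88.02507019042969)
[[ 0.6105  0.1889  0.01  ]
 [ 0.5879 -0.0542  0.01  ]
 [ 0.4049 -0.0349  0.01  ]
 [ 0.4266  0.1976  0.01  ]]
[np.float64(0.1842), np.float64(0.2442), np.float64(0.184), np.float64(0.2334)] c [0.5074932  0.07434935 0.01      ]
yel [197.2 121.6] [194 119   8   7  33] [0.6839 0.1081 0.105 ] ((197.5, 122.0), (6.0, 7.0), 90.0)
yel [194.8 153. ] [193 152   5   3  10] [0.6122 0.1203 0.105 ] ((195.00003051757812, 153.00001525878906), (4.4721360206604, 1.7888542413711548), 26.56505012512207)
yel [241.5 162. ] [235 159  15   8  71] [0.579  0.0218 0.105 ] ((241.8442840576172, 162.28689575195312), (6.518573760986328, 14.123575210571289), 84.80557250976562)
yel [192.4 174.9] [188 160  10  30 181] [0.5639 0.13   0.105 ] ((192.26153564453125, 174.40771484375), (6.821910381317139, 29.768335342407227), 7.125016689300537)
yel [227.1 164.7] [223 162   8   7  42] [0.577  0.0535 0.105 ] ((226.5, 165.0), (6.0, 7.0), 90.0)
yel [258.  180.1] [252 179  12   3  28] [ 0.5345 -0.0083  0.105 ] ((257.5, 180.0), (11.0, 2.0), -0.0)
red [173.3 181.6] [165 174  18  16 132] [0.5667 0.1817 0.058 ] ((173.39024353027344, 181.48779296875), (6.871645927429199, 19.677894592285156), 51.34019470214844)
red [269.  207.9] [266 207   7   3  17] [ 0.479  -0.0262  0.058 ] ((269.0, 208.0), (2.0, 6.0), 90.0)
blk [240.8 105.7] [231  96  20  21 306] [0.6973 0.0083 0.13  ] ((240.5, 106.0), (20.0, 19.0), 90.0)
blk [243.1 179.6] [238 173  11  13 112] [0.5337 0.0232 0.13  ] ((243.0, 179.0), (12.0, 10.0), 90.0)
```

View pics/c0.png

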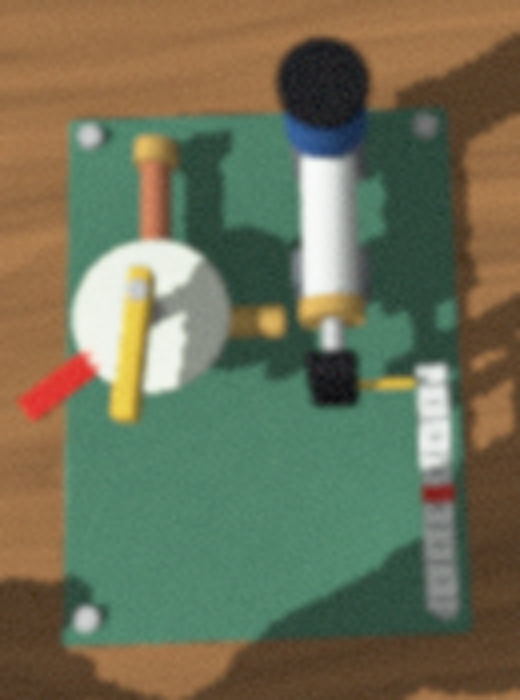

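The crop shows the plate corners at TL (68,118), TR (447,107), BR (470,628) and BL (62,645). The hub screw is at (137,290), the lever tip at (124,420), the tab from (90,363) to (30,412), the handle top at about (333,378), and the pointer tip at (415,383). The clip is at (438,493).

```bash
python3 - <<'E'
from h import *
def c(x,y): return ((x+.5)/4-.5+160,(y+.5)/4-.5+85)
W=np.array([onz("top",c(*p),.01)[:2] for p in((68,118),(447,107),(470,628),(62,645))])
M=np.array([[.165,.12],[.165,-.12],[-.165,-.12],[-.165,.12]])
mc=W.mean(0); H=(M).T@(W-mc); a=np.arctan2(H[0,1]-H[1,0],H[0,0]+H[1,1]); R=np.array([[np.cos(a),-np.sin(a)],[np.sin(a),np.cos(a)]])
print("c",mc,"yaw",a,np.degrees(a),"res",(W-mc-M@R.T).round(4).tolist())
def w(p): return mc+R@np.array(p)
def l(p): return R.T@(np.array(p)[:2]-mc)
hub=w((.02,.06)); print("hub",hub,"seen",onz("top",c(137,290),.105),"local",l(onz("top",c(137,290),.105)))
tip=onz("top",c(124,418),.105); print("tip local",l(tip))
t=onz("top",(173.4,181.6),.058); print("tab local",l(t), "ang from -x", np.degrees(np.arctan2(l(t)[1]-.06,-(l(t)[0]-.02))))
hub2=onz("top",c(137,290),.105)
for far in((90,363),(30,412),): 
    q=l(onz("top",c(*far),.058)); print("tabend",q,np.degrees(np.arctan2(q[1]-.06,.02-q[0])),np.hypot(q[1]-.06,.02-q[0]))
h=onz("top",c(335,380),.13); print("handle",h,l(h))
p=onz("top",c(413,383),.077); print("pointer",p,l(p))
k=onz("top",c(438,492),.076); print("clip",k,l(k))
# scene check
im=cv2.imread("pics/scene0.png");B=(205,170,340,275)
for nm,lo,hi in(("yel",(20,120,120),(32,255,255)),("red",(0,150,100),(6,255,255)),("red2",(174,150,100),(180,255,255))):
    for cc,s,pp in blobs(im,lo,hi,B): print(nm,cc.round(1),s)
for nm,q in(("hub",(*hub,.105)),("tab",(*w((.02-.08*np.cos(.9),.06+.08*np.sin(.9))),.058)),("handle",(*h[:2],.13)),("clip",k)): print(nm,proj("scene",q).round(1))
for nm,n,px,z in(("flask","top",(127,260),.1),("fuse","top",(115,180),.03),("bung","top",(377,121),.05)): print(nm,onz(n,px,z).round(3))
E
```

```text
c [0.5779242  0.06591676] yaw -0.09363969119298962 -5.36515910026665 res [[-0.0011, -0.0006], [-0.0021, 0.0006], [0.0026, 0.001], [0.0005, -0.001]]
hub [0.60344676 0.12378385] seen [0.60314063 0.12311952 0.105     ] local [0.01975733 0.05930996]
tip local [-0.05099501  0.0661284 ]
tab local [-0.02198786  0.11396802] ang from -x 52.11659412481325
tabend [-0.00805713  0.09420397] 50.63835735176756 0.04423928052302684
tabend [-0.03554561  0.12803375] 50.7703581692276 0.0878288416830981
handle [0.53360809 0.022538   0.13      ] [-0.04006593 -0.0473324 ]
pointer [ 0.53912552 -0.01999818  0.077     ] [-0.03059541 -0.08916635]
clip [ 0.47695872 -0.02551879  0.076     ] [-0.09197367 -0.10047554]
yel [290.5 188.5] [286 182  10  14  69]
yel [295.9 200. ] [293 197   6   8  28]
yel [238.3 204.2] [235 203   8   3  12]
yel [256.6 209.8] [253 208   9   4  17]
yel [310.1 238.4] [307 236   8   5  21]
red [226.  194.1] [224 193   5   3  10]
red [306.1 199.3] [300 195  12   9  59]
hub [294.4 195.3]
tab [307.6 195.7]
handle [248.6 182.6]
clip [225.6 192.6]
flask [0.403 0.281 0.1  ]
fuse [0.596 0.324 0.03 ]
bung [ 0.654 -0.31   0.05 ]
```

The points agree with the given geometry to about 1 mm. The lever starts about 5° open, the tab is at about 51°, and the pull needed is about 60 mm. I'm moving above the valve hub.

```bash
python3 -m creep '[[[29,-27,0,0,0,7],[29,-27,0,0,0,7],[29,-27,0,0,0,0],[29,-27,0,0,0,0],[29,-27,0,0,0,0]]]' -1
python3 -m creep '[[[29,-27,0,0,0,0],[29,-27,0,0,0,0],[29,-27,0,0,0,0],[29,-27,0,0,0,0],[29,-27,0,0,0,0]]]'
python3 -m creep '[[[29,-27,0,0,0,0],[29,-27,0,0,0,0],[29,-27,0,0,0,0],[0,0,0,0,0,0]]]'
```

```text
time: 0.52
tool_pos: [0.3538, 0.3473, 0.4021]
tool_rot: [-3.139, -0.004, 2.97]
contact_force: [0.6, 0.7, -0.1]
opening: 0.0921
time: 0.93
tool_pos: [0.5038, 0.204, 0.4009]
tool_rot: [-3.138, -0.007, 2.971]
contact_force: [0.3, 1.5, 0.0]
opening: 0.0918
time: 1.27
tool_pos: [0.598, 0.1124, 0.3984]
tool_rot: [-3.135, -0.008, 2.965]
contact_force: [-1.7, 0.6, -1.1]
opening: 0.0918
```

```bash
python3 -m creep '[[[5.5,11,-20,0.3,-0.5,0],[0,0,-35,0,0,0],[0,0,-35,0,0,0],[0,0,0,0,0,0]]]'
python3 - <<'E'
from h import *
im=viewer.read_camera("scene"); crop(im,(190,120,350,280),4,"pics/s1.png")
E
```

```text
time: 1.6
tool_pos: [0.6054, 0.1199, 0.3052]
tool_rot: [3.14, 0.002, 2.957]
contact_force: [-1.4, 0.9, -0.7]
opening: 0.0922
```

View pics/s1.png

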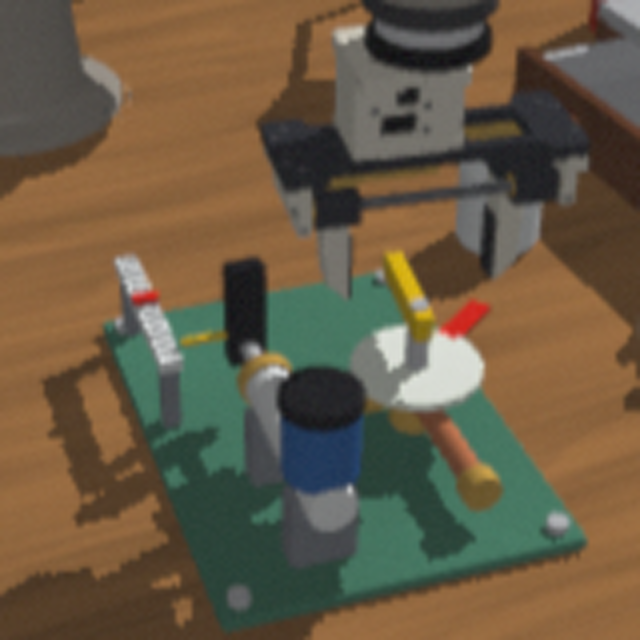

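The fingers straddle the lever (crop about (408,290)), one on each side, with clear space to the handle. I'll descend 51 mm and pinch.

```bash
python3 -m creep '[[[-2,3.5,-30,0,0,0],[0,0,-21,0,0,0],[0,0,0,0,0,0]]]'
python3 -m creep '[[[0,0,0,0,0,0],[0,0,0,0,0,0],[0,0,0,0,0,0],[0,0,0,0,0,0],[0,0,0,0,0,0]]]' 1 25
python3 -m creep '[[[0,0,0,0,0,0],[0,0,0,0,0,0],[0,0,0,0,0,0],[0,0,0,0,0,0]]]'
```

```text
time: 1.9
tool_pos: [0.6058, 0.1243, 0.2628]
tool_rot: [3.137, 0.015, 2.958]
contact_force: [-1.0, -0.2, -0.1]
opening: 0.0922
time: 2.32
tool_pos: [0.6079, 0.1251, 0.2727]
tool_rot: [3.134, 0.026, 2.959]
contact_force: [-0.1, 0.5, 0.3]
opening: 0.063
time: 2.65
tool_pos: [0.6083, 0.125, 0.2752]
tool_rot: [3.133, 0.03, 2.959]
contact_force: [-0.7, 0.7, -0.2]
opening: 0.0362
```

```bash
python3 -m creep '[[[-5,-1.5,-21,-0.2,1.8,0]]]' 
python3 -m creep '[[[0,0,0,0,0,0]]]'
```

```text
time: 2.73
tool_pos: [0.6049, 0.1238, 0.2579]
tool_rot: [3.14, 0.008, 2.959]
contact_force: [1.7, 0.9, 0.8]
opening: 0.0299
time: 2.82
tool_pos: [0.603, 0.1234, 0.2537]
tool_rot: [-3.141, -0.001, 2.959]
contact_force: [-2.1, -0.8, -1.3]
opening: 0.0231
```

```bash
python3 -m creep '[[[0,0,0,0,0,0],[0,0,0,0,0,0]]]'
python3 -m creep '[[[0,0,0,0,0,0],[0,0,0,0,0,0]]]'
```

```text
time: 2.98
tool_pos: [0.6033, 0.1241, 0.2534]
tool_rot: [3.141, -0.001, 2.958]
contact_force: [-0.2, 2.6, 1.4]
opening: 0.0145
time: 3.15
tool_pos: [0.6033, 0.1242, 0.2534]
tool_rot: [3.141, -0.001, 2.959]
contact_force: [0.1, 0.3, -0.4]
opening: 0.0143
```

```bash
python3 -m creep '[[[0,0,0,0,0,-6],[0,0,0,0,0,-6],[0,0,0,0,0,-6],[0,0,0,0,0,-6]]]'
python3 -m creep '[[[0,0,0,0,0,-6],[0,0,0,0,0,-6],[0,0,0,0,0,-4],[0,0,0,0,0,0]]]'
```

```text
time: 3.48
tool_pos: [0.6034, 0.1245, 0.2535]
tool_rot: [3.141, -0.001, 2.527]
contact_force: [0.8, 0.4, -0.8]
opening: 0.0148
time: 3.82
tool_pos: [0.6035, 0.1248, 0.2535]
tool_rot: [3.141, -0.0, 2.23]
contact_force: [0.0, 0.3, -1.3]
opening: 0.0146
```

Yaw is 2.23 and the target is 2.156, so 4° remain.

```bash
python3 -m creep '[[[0,-0.6,0,0,0,-4],[0,0,0,0,0,0],[0,0,0,0,0,0]]]'
python3 - <<'E'
from h import *
im=viewer.read_camera("scene"); crop(im,(190,120,350,280),4,"pics/s2.png")
E
```

```text
time: 4.07
tool_pos: [0.6034, 0.1247, 0.2535]
tool_rot: [3.14, -0.001, 2.166]
contact_force: [-0.3, 1.3, 0.1]
opening: 0.015
```

View pics/s2.png

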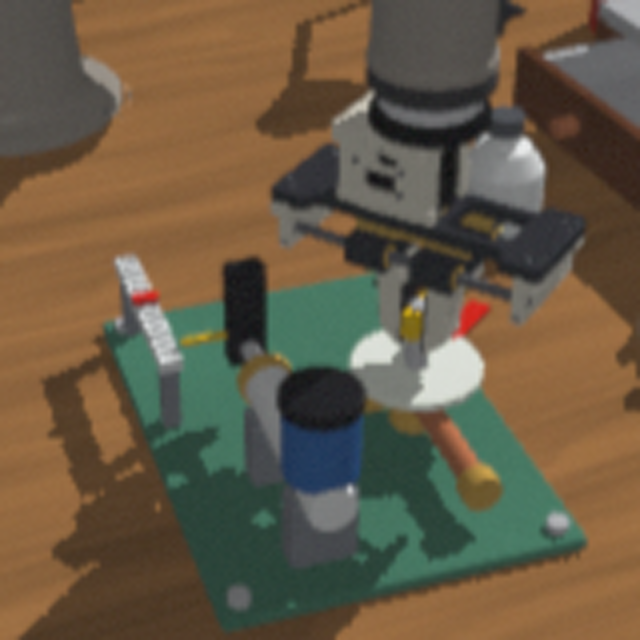

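The gripper pinches the lever at the hub, crop about (412,310), and the plunger is still home. I'll open, rise, and then check the lever from above.

```bash
python3 -m creep '[[[0,0,0,0,0,0],[0,0,0,0,0,0],[0,0,0,0,0,0]]]' -0.2
python3 -m creep '[[[0,0,25,0,0,0],[0,0,35,0,0,0],[0,0,35,0,0,0],[-20,-30,0,0,0,-7],[-20,-30,0,0,0,-7]]]'
python3 -m creep '[[[-20,-30,0,0,0,-7],[0,0,0,0,0,-6],[0,0,0,0,0,-6],[0,0,0,0,0,0]]]'
python3 - <<'E'
from h import *
for n in("top","scene"):
  im=viewer.read_camera(n); cv2.imwrite(f"pics/{n}3.png",im)
a=cv2.imread("pics/top3.png")[85:260,160:290]; b=cv2.imread("pics/scene3.png")[120:280,190:350]
a=cv2.resize(a,None,fx=3,fy=3,interpolation=2);b=cv2.resize(b,None,fx=2.5,fy=2.5,interpolation=2)
o=np.zeros((525,790,3),np.uint8);o[:,:390]=a;o[:400,390:790]=b;cv2.imwrite("pics/m3.png",o)
E
```

```text
time: 4.37
tool_pos: [0.6035, 0.1242, 0.2536]
tool_rot: [3.14, 0.0, 2.17]
contact_force: [0.9, 0.5, -0.3]
opening: 0.0302
time: 4.78
tool_pos: [0.564, 0.066, 0.3505]
tool_rot: [3.141, -0.002, 1.93]
contact_force: [0.5, -0.4, -0.9]
opening: 0.0544
time: 5.12
tool_pos: [0.5398, 0.0294, 0.3536]
tool_rot: [3.138, 0.002, 1.575]
contact_force: [-0.3, -0.8, -0.0]
opening: 0.055
```

View pics/m3.png

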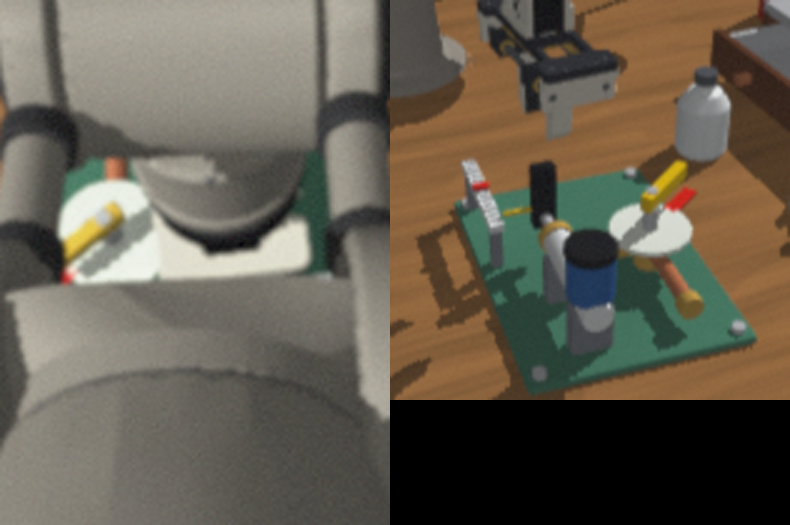

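The scene panel shows the lever now lying along the red tab (lever 645–688 × 163–205, tab near (682,200)). In the top panel the arm hides most of the tip. I'll put numbers on it.

```bash
python3 - <<'E'
from h import *
im=cv2.imread("pics/scene3.png")
hub=np.array([.6033,.1236])
def lineang(n,pts,z):
    vx,vy,x,y=cv2.fitLine(pts.astype(np.float32),2,0,.01,.01).ravel()
    a=onz(n,(x-8*vx,y-8*vy),z);b=onz(n,(x+8*vx,y+8*vy),z);d=b-a
    return np.degrees(np.arctan2(d[1],d[0]))%180, onz(n,(x,y),z)[:2]
for n,I,bx,bxr in(("scene",im,(285,180,315,206),(295,190,325,206)),("top",cv2.imread("pics/top3.png"),(175,145,206,180),(175,165,190,185))):
  for nm,lo,hi,z,b in(("lever",(20,120,150),(32,255,255),.10,bx),("tab",(0,150,100),(6,255,255),.058,bxr)):
    for c,s,p in blobs(I,lo,hi,b,15):
        A,q=lineang(n,p,z); v=q-hub; print(n,nm,c.round(1),s[4],"axis",A.round(1),"from hub",np.degrees(np.arctan2(v[1],v[0])).round(1),np.hypot(*v).round(3))
i0=cv2.imread("pics/top0.png")
for c,s,p in blobs(i0,(0,150,120),(6,255,255),(160,170,190,195)): 
    A,q=lineang("top",p,.058); v=q-hub; print("tab0",A,np.degrees(np.arctan2(v[1],v[0])))
E
```

```text
scene lever [300.1 191.1] 83 axis 124.4 from hub 123.7 0.033
scene tab [306.1 199.1] 58 axis 115.6 from hub 118.9 0.063
top lever [187.  164.1] 74 axis 125.3 from hub 126.9 0.021
tab0 122.20711224997126 122.2498755911172
```

The lever is at 124–125° and the tab at 122–124°, against a limit of 6.9°. Next is the handle.

```bash
python3 -m creep '[[[2.5,-5.5,-15,0,0,-5.6],[0,0,-30,0,0,0],[0,0,0,0,0,0]]]'
python3 - <<'E'
from h import *
im=viewer.read_camera("scene"); crop(im,(205,130,315,240),5,"pics/s4.png")
E
```

```text
time: 5.47
tool_pos: [0.5437, 0.0254, 0.3086]
tool_rot: [3.133, 0.001, 1.493]
contact_force: [-1.4, -0.5, -1.8]
opening: 0.055
```

View pics/s4.png

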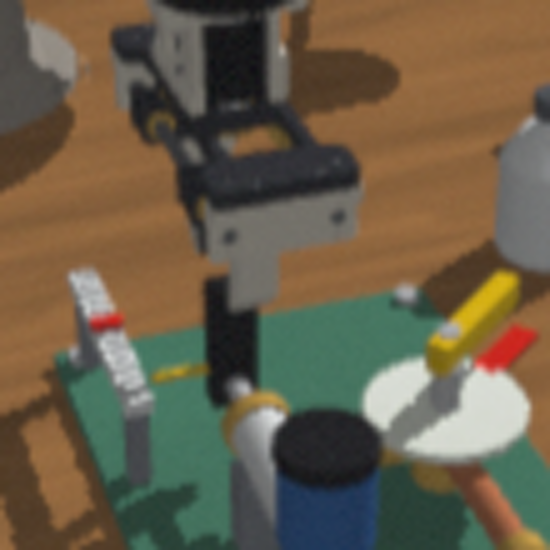

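The near finger tip is at crop (255,305), slightly right of the handle (205–258). I'll check that against its projection.

```bash
python3 - <<'E'
from h import *
from scipy.spatial.transform import Rotation as Ro
s=robot.observe(); R=Ro.from_euler('xyz',s['tool_rot']).as_matrix()
u=np.array([np.cos(-.0936),np.sin(-.0936),0]); g=s['tool_pos']+R[:,2]*.159; print("grasp",g, "jaw",R[:,1],s['contact_force'].round(1))
def cr(p): 
    q=proj("scene",p); return ((q-[205,130]+.5)*5-.5).round(0)
print("tip center near finger",cr(s['tool_pos']+R[:,2]*.178+.037*u),"inner face",cr(s['tool_pos']+R[:,2]*.178+.0275*u))
h=np.array([.5423,.0240,.13]); v=np.array([-u[1],u[0],0])
for dx,dy in((8,14),(8,-14),(-8,14),(-8,-14)): print(dx,dy,cr(h+u*dx/1e3+v*dy/1e3))
im=viewer.read_camera("scene")
for c,st,p in blobs(im,(0,0,0),(180,255,50),(240,178,262,215),20): print(c,st)
E
```

```text
grasp [0.54655832 0.02498281 0.15243289] jaw [ 0.99688359 -0.07791816  0.01232363] [0.7 1.6 0.3]
tip center near finger [254. 308.] inner face [249. 298.]
8 14 [258. 276.]
8 -14 [207. 285.]
-8 14 [249. 260.]
-8 -14 [199. 269.]
[249.98265896 197.64739884] [246 186  10  25 173]
```

```bash
python3 -m creep '[[[-2,-1,-20,0,0.7,-0.9],[0,0,-18,0,0,0]]]'
python3 -m creep '[[[0,0,0,0,0,0]]]'
```

```text
time: 5.73
tool_pos: [0.5454, 0.0249, 0.2804]
tool_rot: [3.128, 0.003, 1.481]
contact_force: [0.6, -0.1, -0.5]
opening: 0.0549
time: 5.82
tool_pos: [0.5452, 0.0252, 0.2794]
tool_rot: [3.13, 0.003, 1.483]
contact_force: [-0.2, -0.6, 0.1]
opening: 0.0552
```

```bash
python3 -m creep '[[[-3,-1.2,-9,0,0.7,-0.5]]]'
python3 -m creep '[[[0,0,0,0,0,0]]]'
```

```text
time: 5.9
tool_pos: [0.5435, 0.0243, 0.2729]
tool_rot: [3.137, 0.004, 1.476]
contact_force: [0.6, -0.1, 0.8]
opening: 0.0551
time: 5.98
tool_pos: [0.543, 0.0244, 0.2724]
tool_rot: [3.14, 0.004, 1.477]
contact_force: [-0.3, 0.3, 0.0]
opening: 0.0549
```

Aligned. I'm closing at 40 N.

```bash
python3 -m creep '[[[0,0,-1.5,0,0,0],[0,0,0,0,0,0],[0,0,0,0,0,0],[0,0,0,0,0,0],[0,0,0,0,0,0]]]' 1 40
python3 -m creep '[[[0,0,0,0,0,0],[0,0,0,0,0,0],[0,0,0,0,0,0]]]'
```

```text
time: 6.4
tool_pos: [0.5441, 0.0245, 0.2749]
tool_rot: [3.134, 0.004, 1.478]
contact_force: [0.3, -0.1, -0.6]
opening: 0.0262
time: 6.65
tool_pos: [0.5437, 0.0245, 0.2753]
tool_rot: [3.135, 0.004, 1.478]
contact_force: [3.4, -0.6, -2.4]
opening: 0.0155
```

```bash
python3 -m creep '[[[-10,1,-1,0,0,0],[-10,1,0,0,0,0],[-10,1,0,0,0,0],[-10,1,0,0,0,0],[-10,1,0,0,0,0]]]'
python3 -m creep '[[[0,0,0,0,0,0],[0,0,0,0,0,0]]]'
python3 - <<'E'
from h import *
im=viewer.read_camera("scene"); cv2.imwrite("pics/scene5.png",im); crop(im,(200,150,280,230),7,"pics/s5.png")
E
```

```text
time: 7.07
tool_pos: [0.4989, 0.0286, 0.2753]
tool_rot: [3.115, 0.003, 1.477]
contact_force: [10.9, 0.4, -6.4]
opening: 0.0161
time: 7.23
tool_pos: [0.4998, 0.0284, 0.2752]
tool_rot: [3.109, 0.003, 1.477]
contact_force: [10.1, -0.0, -6.4]
opening: 0.0164
```

View pics/s5.png

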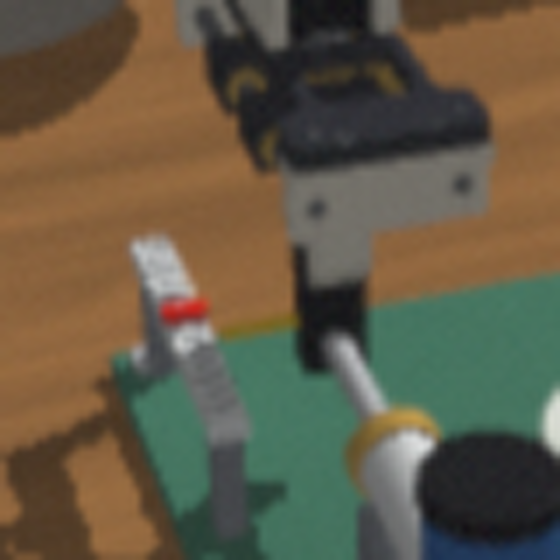

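The pointer runs from (298,322) to (222,332) in the crop, close to the red clip at (186,310). I'll measure the remainder.

```bash
cat > m.py <<'E'
from h import *
def meas(im):
    mc=np.array([.5779,.0659]);a=-.0936;R=np.array([[np.cos(a),-np.sin(a)],[np.sin(a),np.cos(a)]])
    l=lambda p:(R.T@(p[:2]-mc)*1e3).round(1)
    for c,s,p in blobs(im,(18,110,70),(36,255,255),(222,185,250,210),4):
        print("ptr",c.round(2),s[4],"local",l(onz("scene",c,.075)),"left",l(onz("scene",p[p[:,0].argmin()],.075)))
    for c,s,p in blobs(im,(0,150,80),(8,255,255),(215,185,240,205),4):
        print("clip",c.round(2),s[4],l(onz("scene",c,.074)))
    print(robot.observe()['tool_pos'].round(4))
E
python3 - <<'E'
from m import *
meas(cv2.imread("pics/scene0.png")); meas(cv2.imread("pics/scene5.png"))
E
```

```text
ptr [240.5 204. ] 24 local [-27.1 -75. ] left [-31.8 -89.1]
clip [226.5 194. ] 12 [-87.2 -99.1]
[0.4999 0.0284 0.2752]
ptr [236.74 196.  ] 23 local [-67.2 -74.7] left [-67.5 -91.1]
clip [226.23 193.85] 13 [-88.2 -99.7]
[0.4999 0.0284 0.2752]
```

```bash
python3 -m creep '[[[-9,0.9,-0.5,0,1,0],[-9,0.9,0,0,0.5,0],[-3,0.3,0,0,0.5,0]]]'
python3 -m creep '[[[-1,0,0,0,0.3,0]]]'
python3 -m creep '[[[-1,0,0,0,0.3,0]]]'
python3 - <<'E'
from m import *
im=viewer.read_camera("scene"); cv2.imwrite("pics/scene6.png",im); meas(im)
t=viewer.read_camera("top"); a=cv2.resize(t[150:250,200:300],None,fx=4,fy=4,interpolation=2);b=cv2.resize(im[175:225,205:255],None,fx=8,fy=8,interpolation=2)
cv2.imwrite("pics/m6.png",np.hstack([a,b]))
E
```

```text
time: 7.53
tool_pos: [0.4842, 0.0301, 0.2753]
tool_rot: [3.127, 0.005, 1.476]
contact_force: [12.5, -0.4, -12.2]
opening: 0.016
time: 7.62
tool_pos: [0.4847, 0.0301, 0.2753]
tool_rot: [3.127, 0.005, 1.476]
contact_force: [12.0, 0.7, -10.2]
opening: 0.0159
time: 7.7
tool_pos: [0.4854, 0.03, 0.2753]
tool_rot: [3.126, 0.005, 1.476]
contact_force: [11.3, 1.9, -8.6]
opening: 0.0158
ptr [235.28 192.97] 29 local [-83.1 -74.7] left [-87.6 -88.9]
clip [225.75 194.  ] 12 [ -87.9 -101.1]
[0.4856 0.03   0.2753]
```

View pics/m6.png

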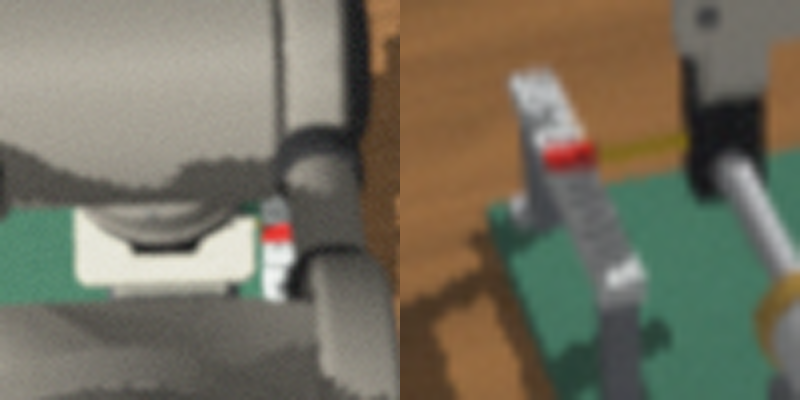

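The pointer meets the clip at (598,155) in the right panel, so it is still a few mm short. I'll refine with weighted centroids from the unobstructed first pictures.

```bash
python3 - <<'E'
from h import *
mc=np.array([.5779,.0659]);a=-.0936;R=np.array([[np.cos(a),-np.sin(a)],[np.sin(a),np.cos(a)]])
def wc(n,f,box,ch,z):
    im=cv2.imread(f).astype(float);x0,y0,x1,y1=box;p=im[y0:y1,x0:x1]
    b,g,r=p[...,0],p[...,1],p[...,2]
    w=(r-np.maximum(g,b)) if ch=='r' else (np.minimum(r,g)-b)   # redness / yellowness
    w=np.clip(w-0.4*w.max(),0,None); Y,X=np.mgrid[y0:y1,x0:x1]
    c=((w*X).sum()/w.sum(),(w*Y).sum()/w.sum()); L=R.T@(onz(n,c,z)[:2]-mc)*1e3
    print(n,f,ch,np.round(c,2),L.round(1))
wc("top","pics/top0.png",(251,175,263,185),'y',.076)
wc("top","pics/top0.png",(263,202,276,214),'r',.076)
wc("scene","pics/scene0.png",(236,200,243,208),'y',.076)
wc("scene","pics/scene0.png",(221,189,231,198),'r',.075)
wc("scene","pics/scene6.png",(231,189,239,197),'y',.076)
wc("scene","pics/scene6.png",(221,189,231,198),'r',.075)
E
```

```text
top pics/top0.png y [257.99 180.34] [-29.9 -78.3]
top pics/top0.png r [269.25 207.94] [ -92.7 -100.7]
scene pics/scene0.png y [238.97 204.17] [-26.3 -79.5]
scene pics/scene0.png r [226.19 193.78] [ -87.1 -100. ]
scene pics/scene6.png y [234.44 192.65] [-83.9 -76.9]
scene pics/scene6.png r [225.59 193.81] [ -87.5 -101.6]
```

Needed pull is about 61–62.5 mm and it's now about 57.5, so roughly 4 mm more.

```bash
python3 -m creep '[[[-5.5,0.5,0,0,0.5,0],[-1.5,0.1,0,0,0.4,0],[-1.5,0.1,0,0,0.4,0]]]'
python3 -m creep '[[[-1.5,0.1,0,0,0.4,0],[-1.5,0.1,0,0,0.4,0]]]'
```

```text
time: 8.05
tool_pos: [0.483, 0.0304, 0.2753]
tool_rot: [3.13, 0.005, 1.475]
contact_force: [12.2, 0.7, -9.9]
opening: 0.0158
time: 8.22
tool_pos: [0.484, 0.0303, 0.2753]
tool_rot: [3.132, 0.006, 1.475]
contact_force: [11.1, 0.2, -9.4]
opening: 0.0158
```

```bash
python3 -m creep '[[[-5,0.4,0,0,0.3,0],[-3,0.2,0,0,0.3,0],[-3,0.2,0,0,0.3,0],[-3,0.2,0,0,0.3,0]]]'
python3 - <<'E'
from m import *
from h import *
for i in range(4): im=viewer.read_camera("scene")
cv2.imwrite("pics/scene7.png",im); meas(im)
s=robot.observe(); print(s['tool_pos'],s['tool_rot'],s['contact_force'],s['qvel'].round(4),s['opening'])
E
```

```text
time: 8.55
tool_pos: [0.4787, 0.0307, 0.2753]
tool_rot: [3.125, 0.006, 1.474]
contact_force: [14.1, 0.2, -10.2]
opening: 0.0161
ptr [234.62 191.88] 24 local [-89.  -75.1] left [-92.5 -87.6]
clip [225.73 194.09] 11 [ -87.5 -101.3]
[0.4786 0.0308 0.2753]
[0.47864595 0.03076044 0.27529892] [3.12578965 0.00553001 1.47414174] [ 13.14282173   0.76594781 -10.77515633] [ 0.0015  0.0006 -0.0008 -0.0005  0.0006 -0.    ] 0.015815799811112696
```

```bash
python3 -m creep '[[[-1,0.1,0,0,0.3,0],[-2,0.2,0,0,0.3,0]]]'
python3 - <<'E'
from m import *
for i in range(12): im=viewer.read_camera("scene")
cv2.imwrite("pics/scene8.png",im); meas(im)
s=robot.observe(); print(s['time'],s['tool_pos'],s['tool_rot'],s['contact_force'],s['qvel'].round(4),s['opening'])
b=cv2.resize(im[170:220,205:255],None,fx=8,fy=8,interpolation=2); c=cv2.resize(im[100:280,190:390],None,fx=2,fy=2,interpolation=2)
o=np.zeros((400,800,3),np.uint8);o[:,:400]=b;o[:360,400:]=c;cv2.imwrite("pics/m8.png",o)
t=viewer.read_camera("top");mk=np.abs(t.astype(int)-cv2.imread("pics/top0.png")).max(2)
print("bung/fuse/flask change",mk[105:138,358:395].max(),mk[160:200,95:133].max(),mk[240:280,105:150].max())
E
```

```text
time: 8.92
tool_pos: [0.4797, 0.0307, 0.2753]
tool_rot: [3.124, 0.006, 1.474]
contact_force: [12.3, 0.6, -9.4]
opening: 0.0157
ptr [234.75 191.96] 24 local [-88.5 -74.8] left [-92.5 -87.6]
clip [225.6 194.2] 10 [ -87.1 -101.8]
[0.4797 0.0307 0.2753]
9.5167 [0.47965886 0.03072034 0.27529907] [3.12395391 0.00575086 1.47393179] [ 13.85820571  -0.80227666 -10.60393024] [-0.0005  0.0002  0.0006  0.0004 -0.0001  0.0008] 0.016222292202441
bung/fuse/flask change 71 14 105
```

View pics/m8.png

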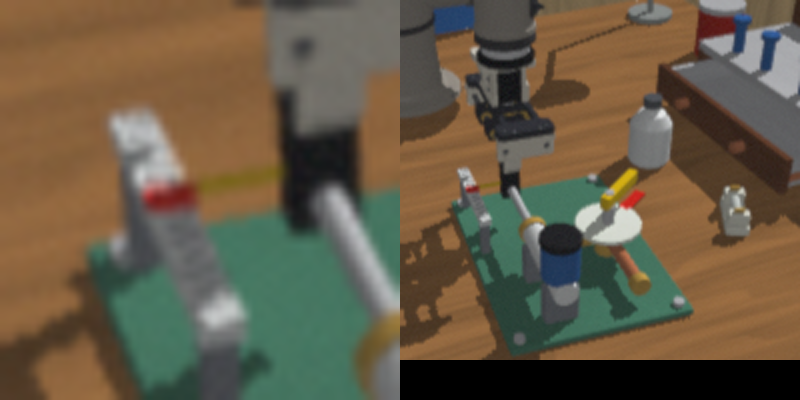

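The pointer line (282,172)→(197,187) runs on to about (170,192), the middle of the clip's top. The lever lies along the tab, and the flask and fuse holder are undisturbed. The arm is steady, so I'm handing in.

```bash
python3 -c "
from cell import robot
print(robot.hand_in())"
```

```text
the job is handed in; nothing more can be done
None
```

I turned the feed-valve lever to the red tab with the plunger still home. I then pulled the rod out to the red clip and handed the job in at 9.5 s, still holding it. No verdict is reported.

- **Valve:** after I let go, the lever measured 124–125° in world axes. The tab measured 122–124° in the first top view, so the lever is about 2° off against a limit of 6.9°. The later scene view put the tab at 116–119°, but the lever partly hid it there and I discounted that reading.
- **Plunger:** it is pulled out about 61.5–62.5 mm. The two cameras put the clip at about 61 mm (scene) and 63 mm (top) from home, so the error should be within about 2 mm against a limit of 5 mm.
- **Hold:** the arm was steady for 0.6 s, with about 14 N of spring pull on the gripper and a 40 N grip setting.
- **Bystanders:** the last view shows the flask and fuse holder standing in place. Comparing top views before and after, the fuse holder area barely changed. The flask and bung areas did change, which I put down to the arm and its shadow without checking further. I did not view the bung again, but the arm never went near it.

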